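Zero the kitchen scale and hold the dish ready over it

TASK

The kitchen scale does not read zero: turn its black trim knob until the needle points at the red zero mark, and let go of the knob. Then pick up the weighing dish by its bow handle, keeping it level so that the loose round sweet stays in its middle, turn it a quarter turn so that its pouring lip points to the scale's knob side (square to the side of the scale), and bring it centred over the round steel platform. Finish while holding it there, still and level, two to four centimetres above the platform without setting it down; the needle must still be on zero, and the soap bottle, coffee pot and teaspoon are to be left where they are.

Things in the scene. Friction and masses are not known exactly. Their poses are not given: they have to be found in the camera images.
- scale: grey kitchen scale fixed to the worktop, 250 (x) x 160 (y) mm, deck 45 mm high. Origin: centre of its underside; +x points to the back (platform end), away from the dial end; +y to the dial side (left), -y to the knob side (right). On the front deck, 78 mm before the origin, lie the white dial (centre y +35 mm) and the knob (y -46 mm).
- platform (a point): centre of the top face of the round steel platform, 116 mm across, 70 mm above the worktop, 60 mm behind the scale's origin; it does not move. Axes as the scale's.
- trim_knob (a joint): angle of the trim knob (rad) about the vertical, grows anticlockwise seen from above; needle is on zero at 0; starts at about 0.7 to 1.3, so it must be turned clockwise. It stays where it is left (friction 0.03 N m).
- knob_top (a point): centre of the top of the trim knob: upright black fluted cylinder 34 mm across, standing 37 mm above the deck, so its top is at 82 mm over the worktop. Grasp it from above; best with the fingers first closing along the scale's y, as the platform's edge begins 80 mm behind the knob axis and stands 25 mm above the deck.
- needle (a joint): angle of the black needle on the dial (rad), geared to the knob: 0.4 x the knob angle, same sense; 0 points at the red mark
- needle_tip (a point): end of the needle, 34 mm from the dial centre
- zero_mark (a point): outer half of the red zero mark (4 mm wide), 34 mm from the dial centre toward the platform (+x of the scale)
- dish: loose round aluminium weighing dish, 0.22 kg, 150 mm across, rim 21 mm high, inside like a very flat cone (slope 5 degrees within 30 mm of the middle, then 17 degrees). Origin: centre of its underside; +x points to the pouring lip; the bow handle stands over its middle, spanning y. It starts on the worktop with the lip pointing away from the robot.
- dish_grip (a point): middle of the bow handle's black grip bar, 90 mm above the dish's underside, straight above its centre; bar 64 mm long (dish y), 16 mm wide (dish x), 20 mm high. Close the fingers along the dish's x.
- dish_lip (a point): tip region of the pouring lip, 90 mm from the dish centre, along the dish's +x
- dish_seat (a point): where the sweet's centre lies when it is in the middle of the dish (20 mm above the underside)
- sweet_center (a point): centre of the loose red ball-shaped sweet, 30 mm across, 20 g, lying in the middle of the dish; rolls freely, so jerky or tilted moves send it off
- soap: translucent whitish squeeze bottle of dish soap, 57x96x206 mm, loose, behind the scale; origin: centre of its underside
- moka: metal coffee pot with black handle, 82x133x109 mm, loose, at the back between the scale and the pot lid; origin: centre of its underside
- spoon: teaspoon 137x28x13 mm, loose, in front of the dish; origin: centre of its underside
There are look-alikes about, which are no part of the job. There is more than one size of the part that bears sweet_center; the job needs the smaller.

How it is judged:
On the way, in this order (a step that is already met when the one before it is completed fails the run):
1. the needle points at the red mark and the knob has been let go, the dish still on the worktop (distance between needle_tip and zero_mark below 0.003 m and contact force between the fingers and trim_knob below 0.2 N and height (world z) of dish below 0.01 m), for 0.2 s.
2. the dish is lifted clear, held by the fingers, with the sweet in it (height (world z) of dish above 0.03 m and contact force between the fingers and dish above 1 N and distance between sweet_center and dish_seat below 0.035 m), for 0.2 s.
At the end, for the whole second after the job is handed in: held still by the bow handle (TCP within 50 mm of the bar), underside 10 to 50 mm above the platform, not touching the scale, centred within 20 mm, level within 0.1 rad, lip to the knob side within 0.15 rad, sweet within 15 mm of the middle, needle tip within 3 mm of the mark (distance between needle_tip and zero_mark below 0.003 m and distance between the grasp point and dish_grip below 0.05 m and horizontal distance between dish and platform below 0.02 m and z of dish in the frame of platform between 0.01 and 0.05 m and angle between the x axis of dish and the y axis of scale, either way round below 0.15 rad and y of dish_lip in the frame of scale below -0.05 m and angle between dish's own z axis and vertical below 0.1 rad and distance between sweet_center and dish_seat below 0.015 m and contact force between the fingers and dish above 1 N and contact force between dish and scale below 0.1 N and linear speed of dish below 0.03 m/s and angular speed of dish below 0.15 rad/s); the arm keeps its last pose, push and grip.
It fails at once if the dish was set down on the scale (contact force between dish and scale above 1.5 N).
It fails at once if the sweet rolled more than 35 mm off the middle of the dish (distance between sweet_center and dish_seat above 0.035 m).
It fails at once if the dish was tilted more than 0.25 rad (angle between dish's own z axis and vertical above 0.25 rad).
It fails at once if the soap bottle, coffee pot or teaspoon was moved more than 30 mm (distance of any of soap, moka, spoon from where it was at the start of the episode above 0.03 m).
It also fails if it takes over 64 s, if anything falls off the work surface, if the arm or the gripper's body presses on something with over 40 N, if the wrist force passes 120 N, or if a joint passes its speed limit or range.

ROBOT

A 6-joint arm with a two-finger parallel gripper is mounted at the origin on a cart in front of the work surface, level with it; the furniture and walls round the work are solid. World frame = base frame: x ahead of the robot, y to its left, z up, the work surface at z = 0. Lengths are in m, angles in rad, forces in N, time in s.
With the tool pointing down it reaches from about 0.3 to 0.775 m from the base axis. Payload 14.6 kg.
Tool frame: the origin (TCP) lies between the finger pads, 19 mm behind the fingertips; this is the grasp point; z points along the fingers, y is the line along which they close (so a half turn about z gives the same grasp; the last joint's range is limited). The gripper opens to 94 mm and grips with 3 to 60 N. Pads are 16 mm wide; open, the fingers measure 119 mm over their backs; the gripper's body (75 mm by 177 mm) begins 78 mm behind the grasp point.
Start: joints at [-1.311, 0.3, 1.521, -0, 1.321, -0.067], TCP at [0.177, -0.521, 0.224] pointing down, gripper open.
Joint ranges: [-3.03, 3.03], [-0.79, 2.21], [0.23, 2.52], [-1.04, 4.18], [0, 3.07], [-2.55, 2.55]. Speed limits (rad/s): [2.22, 2.22, 2.57, 3.14, 3.14, 3.14].

INTERFACE

Orientations are given as [roll, pitch, yaw] about the fixed x, y, z axes, in that order (R = Rz(yaw) Ry(pitch) Rx(roll)).
In Python, from station import ctrl, cams gives the robot as it stands. The module is installed in compiled form; this text tells all that it offers.
- The arm moves only by the tool arm_command, never from a script. Its argument "plan" is a list that holds one entry, the list of rows, each a list of 7 numbers: the shift along the tool's x, y, z in parts of the range, where 1.0 means 1000 mm, then the turn, a rotation vector about the tool's x, y, z in a scale on which 1.0 is pi rad, then the closure, from -1 (fully open) to 1 (shut). A call has 1 to 12 rows; each row is the pose to reach, as a shift and turn from the pose commanded when the call began, along the tool's axes at that moment; what a row does not reach only later rows make up. A row lasts 1/10 s, in which the tool goes at most 50 mm and 8.59 degrees, less where a joint would pass 70% of its speed; a pose out of reach is approached as far as the arm can. Shift and turn numbers lie between -1 and 1, and a call with a number outside is refused. A call with a gripper value outside its range is refused whole. The fingers move at their own pace and stop on an object; "squeeze" is the grip in N (left out, the last holds). Time passes only in rows, so rows that repeat a pose let the fingers close. It gives the time, the measured TCP pose, the force, the opening and the grip force at its end, in the units of the state.
- ctrl.get_obs(): the state, without advancing time (a new reading comes with each control period).
- cams.camera(name): name is "scene" or "top"; returns (picture, depth): 480x640x3 uint8, blue, green, red; 480x640 float32, m along the optical axis (not along the pixel's ray), 0 where there is no reading.
- cams.camera_info(name): a dict with "fx", "fy", "cx", "cy" (pixels), "dist_coeffs" ([k1, k2, p1, p2, k3] as OpenCV has them; the pictures are not rectified), "world_to_cam" (4x4, takes a point from world to camera coordinates). Camera axes: x right, y down, z forward; pixel columns grow to the right and rows downward; lengths in m; the calibration is good to about 2 mm. A picture is of the moment at which its call begins. camera_info takes no time and is no camera call.
- ctrl.hand_in(): hands the job in; it is judged then, once.
The state is a dict: "time_s": time; "qpos": joint angles; "joint_vel": joint speeds; "tau": joint torques, N m; "ee_pos": TCP position; "eef_rot": TCP orientation; "force": force on the tool from outside, world axes, zero at the start; "moment": the same for the moment, N m; "grip_width": finger opening in m; "grip_force": force on a finger pad.
Only numpy, scipy, OpenCV 4.12 (cv2) and the standard library are available. Lean on these libraries where they do the work, as an engineer would, in place of code of your own. Each camera call takes 0.05 s, during which the arm holds its last target. There are 200 camera calls.

## Working session

There is one attempt and no reset: what is moved stays moved. The work goes in short steps, Python scripts to look and compute and a tool call to move; the robot and the scene stay as the last step left them, time stands still between calls to the robot, and variables do not carry over. Pictures are saved under pics/ and viewed, at most 10 in all, crops included, and the job is handed in when it is done.

Besides the shell and the picture viewer there is one more tool, called after ">>>" in YAML: its name, and indented under it one key for each argument. arm_command: Moves the arm, as the interface text tells. Its arguments: {"type":"object","properties":{"plan":{"type":"array"},"squeeze":{"type":"number"}},"required":["plan"]}

```bash
mkdir -p pics; python3 - <<'E'
from station import ctrl,cams
import cv2,numpy as np
for n in("scene","top"):
    im,d=cams.camera(n); cv2.imwrite(f"pics/{n}0.png",im); np.savez(f"{n}0.npz",im=im,d=d)
    i=cams.camera_info(n); print(n,i)
print(ctrl.get_obs())
E
```

```text
scene {'fx': 603.8823968082338, 'fy': 603.8823968082338, 'cx': 314.59322948925626, 'cy': 231.88148984489416, 'dist_coeffs': array([-0.10785891,  0.        ,  0.        ,  0.        ,  0.        ]), 'world_to_cam': array([[-0.76729095, -0.64126122, -0.00697538,  0.39818731],
       [-0.4941151 ,  0.59808918, -0.63098304,  0.36772396],
       [ 0.40879685, -0.48070094, -0.77576526,  0.82448546],
       [ 0.        ,  0.        ,  0.        ,  1.        ]])}
top {'fx': 501.22610552663576, 'fy': 501.22610552663576, 'cx': 318.7115302000113, 'cy': 237.2596098544081, 'dist_coeffs': array([-0.03487778,  0.        ,  0.        ,  0.        ,  0.        ]), 'world_to_cam': array([[ 0.02380722, -0.99936386,  0.02655374, -0.06889579],
       [-0.98209386, -0.02834453, -0.18624778,  0.53208554],
       [ 0.18688195, -0.02164422, -0.98214391,  0.95036662],
       [ 0.        ,  0.        ,  0.        ,  1.        ]])}
{'time_s': 0.1, 'qpos': array([-1.31061034e+00,  3.00387666e-01,  1.52148659e+00, -9.06875934e-07,
        1.32074229e+00, -6.66080894e-02]), 'joint_vel': array([ 9.22756196e-04, -2.43831135e-03, -4.90380869e-04, -1.34853573e-03,
        2.08478591e-03, -9.21236068e-06]), 'tau': array([ 7.13068366e-04, -5.32645297e+01, -3.53278971e+01,  7.09955301e-02,
        2.35056173e-02, -5.92326342e-05]), 'ee_pos': array([ 0.17649218, -0.52068687,  0.22377207]), 'eef_rot': array([-3.14057097e+00, -6.72726899e-05,  3.26794266e-01]), 'force': array([ 0.09176462, -0.43819653, -0.09201743]), 'moment': array([ 0.00076908, -0.07103248, -0.02608229]), 'grip_force': 0.0, 'grip_width': 0.09428660156683018}
```

View pics/scene0.png

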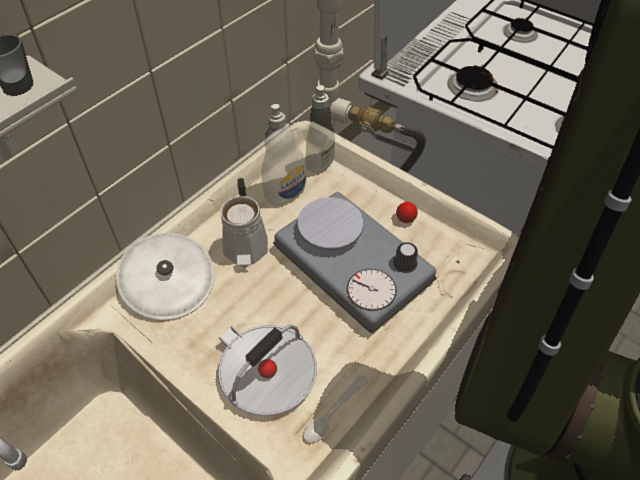

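View pics/top0.png

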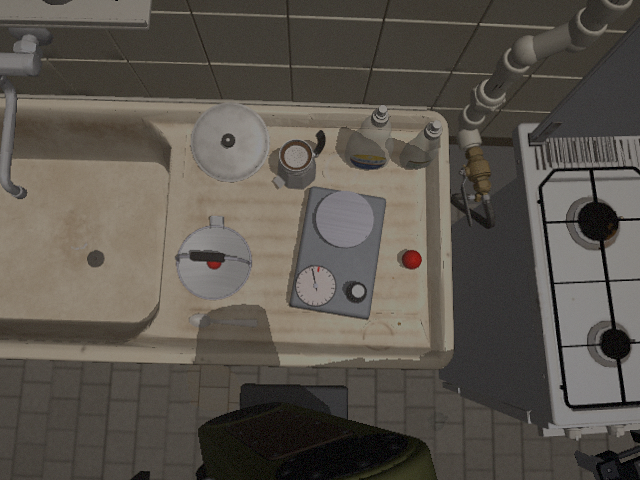

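Scene view: the scale's platform is at (331,223), the dial at (371,289) and the knob at (405,255). The dish is at (267,370), with its lip at about (230,338). Top view: platform (344,219), dial (316,285), knob (356,291), dish (214,262).

There are two candidate sweets: the red ball in the dish (scene 267,369; top 214,264) and the red ball on the worktop (scene 407,212; top 412,260). The one in the dish is smaller and lies in the middle of the dish, so it fits. I'll confirm it in an enlarged crop.

```bash
cat > h.py <<'E'
import cv2,numpy as np
from station import ctrl,cams
INF={n:cams.camera_info(n) for n in("scene","top")}
def ray(n,uv):
    i=INF[n];K=np.array([[i["fx"],0,i["cx"]],[0,i["fy"],i["cy"]],[0,0,1]])
    p=cv2.undistortPoints(np.array(uv,float).reshape(-1,1,2),K,i["dist_coeffs"]).reshape(-1,2)
    T=i["world_to_cam"];R=T[:3,:3]
    return -R.T@T[:3,3],np.c_[p,np.ones(len(p))]@R
def onz(n,uv,z):
    c,d=ray(n,uv);return c+d*((z-c[2])/d[:,2])[:,None]
def proj(n,P):
    i=INF[n];K=np.array([[i["fx"],0,i["cx"]],[0,i["fy"],i["cy"]],[0,0,1]]);T=i["world_to_cam"]
    return cv2.projectPoints(np.array(P,float).reshape(-1,3),cv2.Rodrigues(T[:3,:3])[0],T[:3,3],K,i["dist_coeffs"])[0].reshape(-1,2)
def cloud(n,d):
    v,u=np.mgrid[0:480,0:640];c,r=ray(n,np.c_[u.ravel(),v.ravel()])
    P=c+r*d.ravel()[:,None];P[d.ravel()==0]=np.nan;return P.reshape(480,640,3)
E
python3 - <<'E'
from h import *
t=np.load("top0.npz");s=np.load("scene0.npz")
for n,f in(("top",t),("scene",s)):
    P=cloud(n,f["d"]);
    def sel(c,r,z0,z1):
        m=(np.hypot(P[...,0]-c[0],P[...,1]-c[1])<r)&(P[...,2]>z0)&(P[...,2]<z1);return m
    pc=onz(n,[(344,219) if n=="top" else (331,223)],.07)[0]
    kc=onz(n,[(356,291) if n=="top" else (405,248)],.082)[0]
    dc=onz(n,[(214,262) if n=="top" else (267,370)],.02)[0]
    print(n,"seeds",pc.round(3),kc.round(3),dc.round(3))
    for nm,c,r,z0,z1 in(("plat",pc,.075,.064,.076),("knob",kc,.03,.076,.09),("grip",dc,.06,.078,.13),("deck",(pc+kc)/2,.16,.04,.05)):
        m=sel(c,r,z0,z1);q=P[m]
        if len(q)<5:print(nm,len(q));continue
        (cx,cy),rad=cv2.minEnclosingCircle(q[:,:2].astype(np.float32));rr=cv2.minAreaRect(q[:,:2].astype(np.float32))
        print(nm,len(q),"encl",round(cx,4),round(cy,4),round(rad,4),"mean",q.mean(0).round(4),"rect",np.round(rr[0],4),np.round(rr[1],4),round(rr[2],1))
    hsv=cv2.cvtColor(f["im"],cv2.COLOR_BGR2HSV);red=((hsv[...,0]<8)|(hsv[...,0]>172))&(hsv[...,1]>170)&(hsv[...,2]>80)
    k,l,st,ce=cv2.connectedComponentsWithStats(red.astype(np.uint8))
    for j in range(1,k):
        if st[j,4]>5: print("red",st[j],ce[j].round(1),onz(n,[ce[j]],.048 if st[j,4]<40 else .02).round(4))
    # dish rim: height 15-25mm
    m=sel(dc,.1,.012,.03);q=P[m];(cx,cy),rad=cv2.minEnclosingCircle(q[:,:2].astype(np.float32));print("dish",cx,cy,rad)
T=t["im"];S=s["im"]
a=cv2.resize(T[170:330,165:445],None,fx=2.85,fy=2.85,interpolation=cv2.INTER_CUBIC)
cv2.imwrite("pics/c1.png",a)
E
```

```text
top seeds [ 0.568 -0.104  0.07 ] [ 0.426 -0.128  0.082] [0.482 0.156 0.02 ]
plat 2614 encl 0.5687 -0.1046 0.0581 mean [ 0.568  -0.104   0.0708] rect [ 0.5689 -0.1048] [0.1146 0.1132] 1.2
knob 260 encl 0.4264 -0.13 0.0178 mean [ 0.4259 -0.1299  0.0822] rect [ 0.4265 -0.1302] [0.0339 0.0339] 27.3
grip 400 encl 0.4817 0.1561 0.0587 mean [0.4813 0.1538 0.0967] rect [0.4822 0.1561] [0.1172 0.0164] 89.2
deck 6429 encl 0.5053 -0.1064 0.1482 mean [ 0.4843 -0.0912  0.0458] rect [ 0.5038 -0.1349] [0.2389 0.2492] 82.0
red [404 251  18  18 237] [412.4 259.1] [[ 0.4995 -0.2493  0.02  ]]
red [208 262  13   7  63] [213.5 264.4] [[0.4773 0.1567 0.02  ]]
dish 0.49217355251312256 0.15710197389125824 0.08654281497001648
scene seeds [ 0.565 -0.1    0.07 ] [ 0.43  -0.128  0.082] [0.481 0.161 0.02 ]
plat 2733 encl 0.5702 -0.1027 0.06 mean [ 0.5673 -0.1     0.0697] rect [ 0.5688 -0.1023] [0.1159 0.1159] 18.8
knob 290 encl 0.4248 -0.1282 0.0178 mean [ 0.4251 -0.1272  0.081 ] rect [ 0.4255 -0.1279] [0.0339 0.0333] 58.5
grip 728 encl 0.4817 0.1591 0.0581 mean [0.4804 0.1616 0.0946] rect [0.4818 0.1591] [0.116  0.0173] 88.1
deck 7249 encl 0.5053 -0.1045 0.1484 mean [ 0.4795 -0.0765  0.0449] rect [ 0.5035 -0.1321] [0.2409 0.2501] 82.2
red [397 202  20  18 264] [407.3 210.5] [[ 0.4992 -0.2485  0.02  ]]
red [261 360  15  15 158] [268.7 367.7] [[0.4811 0.1559 0.02  ]]
dish 0.49224933981895447 0.15958327054977417 0.08598428219556808
```

View pics/c1.png

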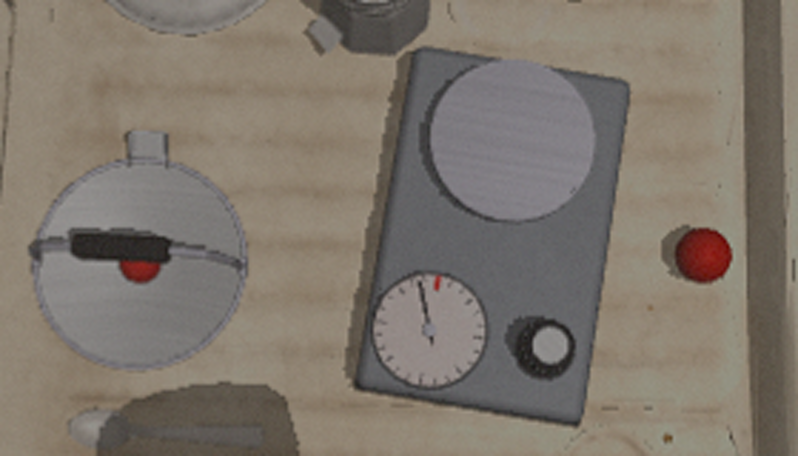

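The enlarged crop (×2.85) shows the small red ball at (139,268), in the dish under the bow. The other red ball, at (703,255), is clearly larger and lies alone on the worktop, so the one in the dish is the sweet. On the dial the needle tip is at (420,280), anticlockwise of the red mark at (437,283). The knob is at (545,345).

```bash
cat >> h.py <<'E'
from scipy.spatial.transform import Rotation as Ro
def to(p,yaw):
    o=ctrl.get_obs();R=Ro.from_euler("xyz",o["eef_rot"]);G=Ro.from_euler("xyz",[np.pi,0,yaw])
    print("shift mm",(R.inv().apply(np.array(p)-o["ee_pos"])*1000).round(1),"rotvec",(R.inv()*G).as_rotvec().round(4),"t",o["time_s"])
E
python3 - <<'E'
from h import *
pl=np.array([.5690,-.1036]);kn=np.array([.4257,-.1290])
d=pl-kn;print("dist",np.hypot(*d),"expect",np.hypot(.138,.046),"yaw",np.arctan2(d[1],d[0])-np.arctan2(.046,.138))
for n in("top","scene"):
    f=np.load(n+"0.npz");P=cloud(n,f["d"]);X,Y,Z=P[...,0],P[...,1],P[...,2]
    m=(Z>.040)&(Z<.050)&(X>.33)&(X<.68)&(Y>-.25)&(Y<.02);
    k,l,st,ce=cv2.connectedComponentsWithStats(m.astype(np.uint8));j=1+st[1:,4].argmax()
    print("deck",cv2.minAreaRect(P[l==j][:,:2].astype(np.float32)))
    r=np.hypot(X-.4815,Y-.1575)
    m=(r>.081)&(r<.1)&(Z>.008)&(Z<.035)&(X>.5);q=P[m];print("lip",len(q),q.mean(0).round(4),q.min(0),q.max(0))
    m=(Z>.015)&(Z<.027)&(r>.068)&(r<.079);q=P[m]
    A=np.c_[2*q[:,:2],np.ones(len(q))];s=np.linalg.lstsq(A,(q[:,:2]**2).sum(1),rcond=None)[0];print("rim",len(q),s[:2].round(4),np.sqrt(s[2]+s[0]**2+s[1]**2))
    m=(r<.035)&(Z>.093)&(Z<.108);q=P[m];print("bar",q.mean(0).round(4),q.min(0),q.max(0))
    rp=np.hypot(X-pl[0],Y-pl[1])
    m=(Z>.08)&(X<.75)&(X>.45)&(Y<.15)&(Y>-.3)&(rp>.062)&(np.hypot(X-.426,Y+.129)>.03)
    q=P[m];rr=rp[m];b=np.degrees(np.arctan2(q[:,1]-pl[1],q[:,0]-pl[0]))
    for a in range(-180,180,20):
        k=(b>=a)&(b<a+20)
        if k.sum()>3:print("obst",a,rr[k].min().round(3),q[k][rr[k].argmin()].round(3),"zmax",q[k][:,2].max().round(3))
to([.4258,-.129,.14],.1)
E
```

```text
dist 0.14553367307946288 expect 0.14546477236774547 yaw -0.1463220764257944
deck ((0.5093411803245544, -0.09560076147317886), (0.15950438380241394, 0.2494136393070221), 81.86605834960938)
lip 109 [0.5698 0.1557 0.0248] [0.56208425 0.14117936 0.01753121] [0.57752184 0.16898085 0.03241925]
rim 856 [0.482  0.1566] 0.07220524478536146
bar [0.4816 0.155  0.1003] [0.47371704 0.12380175 0.09301795] [0.49045522 0.18853425 0.10477969]
obst -60 0.187 [ 0.707 -0.229  0.084] zmax 0.198
obst -40 0.14 [ 0.699 -0.155  0.08 ] zmax 0.205
obst -20 0.136 [ 0.7   -0.139  0.082] zmax 0.208
obst 0 0.162 [ 0.722 -0.05   0.1  ] zmax 0.111
obst 20 0.121 [ 0.663 -0.028  0.082] zmax 0.108
obst 40 0.12 [ 0.658 -0.024  0.083] zmax 0.105
obst 100 0.22 [0.483 0.099 0.081] zmax 0.105
deck ((0.5088447332382202, -0.09324070066213608), (0.16132144629955292, 0.25014355778694153), 82.22637176513672)
lip 162 [0.5695 0.1565 0.0235] [0.56223277 0.14284104 0.01752515] [0.57763852 0.17121924 0.03125896]
rim 1379 [0.4819 0.1583] 0.07235352790251534
bar [0.4812 0.1598 0.0989] [0.47315326 0.12546499 0.09312261] [0.49083573 0.19027763 0.10333683]
obst -60 0.184 [ 0.708 -0.225  0.081] zmax 0.196
obst -40 0.139 [ 0.699 -0.151  0.085] zmax 0.188
obst -20 0.135 [ 0.702 -0.127  0.086] zmax 0.206
obst 0 0.164 [ 0.723 -0.048  0.102] zmax 0.109
obst 20 0.122 [ 0.664 -0.027  0.084] zmax 0.107
obst 40 0.122 [ 0.659 -0.022  0.081] zmax 0.105
obst 100 0.223 [0.482 0.102 0.082] zmax 0.103
shift mm [ 361.8 -290.8   84.1] rotvec [-0.001   0.      0.2268] t 0.1
```

Careful with the scale: shifts go in shares of 1000 mm and turns go in shares of pi rad. That gives: 362 mm is 0.362, -291 mm is -0.291, 0.227 rad is 0.0723.

>>> arm_command:
  plan:
    - [[0.362, -0.291, 0.03, 0, 0, 0.0723, -0.2], [0.362, -0.291, 0.03, 0, 0, 0.0723, -0.2], [0.362, -0.291, 0.03, 0, 0, 0.0723, -0.2], [0.362, -0.291, 0.03, 0, 0, 0.0723, -0.2], [0.362, -0.291, 0.03, 0, 0, 0.0723, -0.2], [0.362, -0.291, 0.03, 0, 0, 0.0723, -0.2], [0.362, -0.291, 0.03, 0, 0, 0.0723, -0.2], [0.362, -0.291, 0.03, 0, 0, 0.0723, -0.2], [0.362, -0.291, 0.06, 0, 0, 0.0723, -0.2], [0.362, -0.291, 0.084, 0, 0, 0.0723, -0.2], [0.362, -0.291, 0.084, 0, 0, 0.0723, -0.2], [0.362, -0.291, 0.084, 0, 0, 0.0723, -0.2]]
  squeeze: 15

```text
time_s: 1.3
ee_pos: [0.4258, -0.129, 0.1403]
eef_rot: [-3.141, 0.001, 0.101]
force: [-0.3, 0.5, 0.1]
grip_width: 0.0565
grip_force: 0.0
```

```bash
python3 - <<'E'
from h import *
to([.4258,-.129,.07],.1);print(ctrl.get_obs()["ee_pos"],ctrl.get_obs()["grip_width"])
E
```

```text
shift mm [ 0.1 -0.  70.3] rotvec [-0.0004  0.0011  0.0008] t 1.3
[ 0.42582711 -0.12904865  0.14028387] 0.05653174916418685
```

Directly above the knob. Next I descend and close.

To row units: 70 mm is 0.07, 55 mm is 0.055.

>>> arm_command:
  plan:
    - [[0, 0, 0.03, 0, 0, 0, -0.2], [0, 0, 0.055, 0, 0, 0, -0.2], [0, 0, 0.07, 0, 0, 0, -0.2], [0, 0, 0.07, 0, 0, 0, -0.2], [0, 0, 0.07, 0, 0, 0, 1], [0, 0, 0.07, 0, 0, 0, 1], [0, 0, 0.07, 0, 0, 0, 1], [0, 0, 0.07, 0, 0, 0, 1], [0, 0, 0.07, 0, 0, 0, 1]]
  squeeze: 15

```text
time_s: 2.2
ee_pos: [0.4265, -0.1296, 0.0712]
eef_rot: [3.14, -0.001, 0.1]
force: [-3.1, -3.8, 8.1]
grip_width: 0.0341
grip_force: 15.0
```

```bash
cat >> h.py <<'E'
def dial(n,save=None):
    im,d=cams.camera(n);yaw=-.142;c,s=np.cos(yaw),np.sin(yaw);R=np.array([[c,-s],[s,c]])
    org=np.array([.569,-.1036])-R@[.06,0]
    # rectified dial patch 0.25 mm/px: up = scale +x, left = scale +y
    H=400;v,u=np.mgrid[0:H,0:H];sx=-.078+(H/2-v)*.00025;sy=.035-(u-H/2)*.00025
    W=np.stack([sx,sy],-1)@R.T+org
    uv=proj(n,np.c_[W.reshape(-1,2),np.full(H*H,.047)]).astype(np.float32).reshape(H,H,2)
    a=cv2.remap(im,uv[...,0],uv[...,1],cv2.INTER_CUBIC)
    if save:cv2.imwrite(save,a)
    return im,a
E
python3 - <<'E'
from h import *
a=[cv2.resize(dial(n)[1],(390,390)) for n in("top","scene")]
cv2.imwrite("pics/d1.png",np.hstack(a));print(ctrl.get_obs()["force"])
E
```

```text
[-1.88329275 -4.1495463   8.57546032]
```

View pics/d1.png

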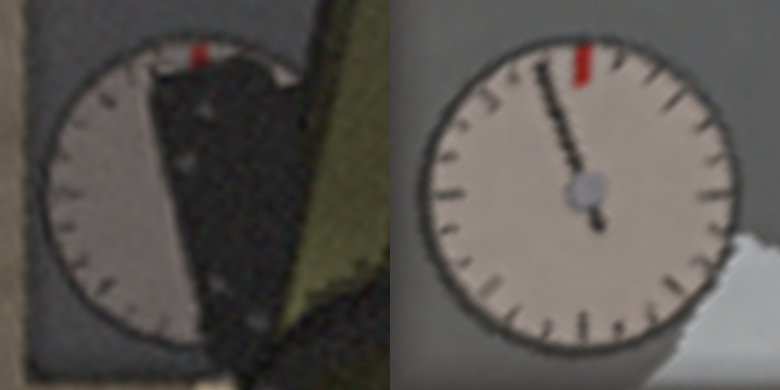

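The scene view (right half) shows the dial clearly. The hub is at (586,190), the needle tip at (540,65) and the red mark at (583,62), about 0.33 rad off, so the knob needs about 0.82 rad clockwise. In the top view the gripper hides the dial.

To row units: 0.8 rad is 0.2546.

>>> arm_command:
  plan:
    - [[0, 0, 0, 0, 0, 0.0223, 1], [0, 0, 0, 0, 0, 0.0446, 1], [0, 0, 0, 0, 0, 0.07, 1], [0, 0, 0, 0, 0, 0.0955, 1], [0, 0, 0, 0, 0, 0.121, 1], [0, 0, 0, 0, 0, 0.1464, 1], [0, 0, 0, 0, 0, 0.1719, 1], [0, 0, 0, 0, 0, 0.1974, 1], [0, 0, 0, 0, 0, 0.2228, 1], [0, 0, 0, 0, 0, 0.2419, 1], [0, 0, 0, 0, 0, 0.2546, 1], [0, 0, 0, 0, 0, 0.2546, 1]]

```text
time_s: 3.5
ee_pos: [0.4265, -0.1294, 0.0712]
eef_rot: [-3.141, -0.002, -0.702]
force: [-2.1, -0.8, 8.5]
grip_width: 0.0338
grip_force: 15.0
```

```bash
cat >> h.py <<'E'
def needle(n="scene",save=None):
    im,a=dial(n,save);g=cv2.cvtColor(a,cv2.COLOR_BGR2GRAY).astype(int);b=a.astype(int)
    H=400;v,u=np.mgrid[0:H,0:H]
    # hub: dial disc centre = bright low-red area fitted by largest contour
    m=((g>95)&(np.hypot(u-200,v-200)<190)).astype(np.uint8)
    red=(b[...,2]-b[...,1]>60)&(np.hypot(u-200,v-200)<185)
    m|=red.astype(np.uint8);ct,_=cv2.findContours(m,0,1)
    ct=[c for c in ct if cv2.pointPolygonTest(c,(200,215),False)>=0] or ct
    (cx,cy),(w,h),_=cv2.fitEllipse(cv2.convexHull(max(ct,key=cv2.contourArea)))
    def ang(x,y):return np.arctan2(-(x-cx),-(y-cy))
    r=np.hypot(u-cx,v-cy);T=ang(u,v)
    nd=(g<85)&(r>40)&(r<120)&(abs(T)<1);rr=red&(r>100)&(r<160)
    print("hub",round(cx),round(cy),round(w),round(h),"needle",nd.sum(),T[nd].mean().round(4),"mark",rr.sum(),T[rr].mean().round(4),"knob est",((T[nd].mean()-T[rr].mean())/.4).round(3))
    return a
E
python3 - <<'E'
from h import *
a=needle();cv2.imwrite("pics/d2.png",a);o=ctrl.get_obs();print(o["force"],o["qpos"][5],o["moment"])
E
```

```text
hub 196 200 309 310 needle 858 -0.0227 mark 114 -0.0173 knob est -0.014
[-1.53946303 -1.83358547  8.53452132] 1.894812481586985 [-0.29669406  0.2938587  -0.02552374]
```

View pics/d2.png

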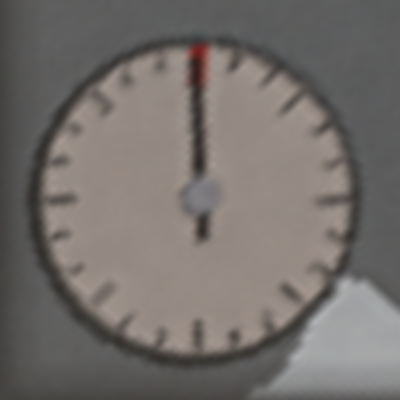

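The needle now lies on the red mark, running from the hub (200,197) to the mark (199,60). The estimated knob error is about 0.01 rad. I'll let go and rise.

To row units: -130 mm is -0.13, -110 mm is -0.11.

>>> arm_command:
  plan:
    - [[0, 0, 0, 0, 0, 0, -0.2], [0, 0, 0, 0, 0, 0, -0.2], [0, 0, 0, 0, 0, 0, -0.2], [0, 0, 0, 0, 0, 0, -0.2], [0, 0, -0.03, 0, 0, 0, -0.2], [0, 0, -0.07, 0, 0, 0, -0.2], [0, 0, -0.11, 0, 0, 0, -0.2], [0, 0, -0.13, 0, 0, 0, -0.2], [0, 0, -0.13, 0, 0, 0, -0.2]]

```text
time_s: 4.45
ee_pos: [0.4269, -0.1294, 0.2028]
eef_rot: [-3.14, -0.005, -0.7]
force: [0.5, -0.0, -0.3]
grip_width: 0.0565
grip_force: 0.0
```

```bash
python3 - <<'E'
from h import *
needle();to([.482,.1575,.2],1.56);print(ctrl.get_obs()["grip_width"])
E
```

```text
hub 212 209 334 371 needle 1026 0.1978 mark 39 0.082 knob est 0.289
shift mm [-142.  -255.2    0.7] rotvec [ 1.7000e-03 -1.6000e-03 -2.2601e+00] t 4.5
0.05646599339247172
```

To row units: -255 mm is -0.255, -142 mm is -0.142, -2.26 rad is -0.7194.

>>> arm_command:
  plan:
    - [[-0.142, -0.255, 0, 0, 0, -0.7194, -0.2], [-0.142, -0.255, 0, 0, 0, -0.7194, -0.2], [-0.142, -0.255, 0, 0, 0, -0.7194, -0.2], [-0.142, -0.255, 0, 0, 0, -0.7194, -0.2], [-0.142, -0.255, 0, 0, 0, -0.7194, -0.2], [-0.142, -0.255, 0, 0, 0, -0.7194, -0.2], [-0.142, -0.255, 0, 0, 0, -0.7194, -0.2], [-0.142, -0.255, 0, 0, 0, -0.7194, -0.2], [-0.142, -0.255, 0, 0, 0, -0.7194, -0.2], [-0.142, -0.255, 0, 0, 0, -0.7194, -0.2], [-0.142, -0.255, 0, 0, 0, -0.7194, -0.2], [-0.142, -0.255, 0, 0, 0, -0.7194, -0.2]]

```text
time_s: 5.7
ee_pos: [0.4811, 0.1573, 0.1982]
eef_rot: [-3.139, 0.002, 1.106]
force: [-0.1, 0.8, -0.4]
grip_width: 0.0568
grip_force: 0.0
```

```bash
python3 - <<'E'
from h import *
to([.482,.1575,.2],1.56)
E
```

```text
shift mm [ 0.6  0.7 -1.8] rotvec [-0.0027  0.0014 -0.454 ] t 5.7
```

To row units: -1.8 mm is -0.0018, 0.7 mm is 0.0007, -0.454 rad is -0.1445.

>>> arm_command:
  plan:
    - [[0.0006, 0.0007, -0.0018, -0.0006, 0.0003, -0.1445, -0.2], [0.0006, 0.0007, -0.0018, -0.0006, 0.0003, -0.1445, -0.2], [0.0006, 0.0007, -0.0018, -0.0006, 0.0003, -0.1445, -0.2], [0.0006, 0.0007, -0.0018, -0.0006, 0.0003, -0.1445, -0.2], [0.0006, 0.0007, -0.0018, -0.0006, 0.0003, -0.1445, -0.2]]

```text
time_s: 6.2
ee_pos: [0.4823, 0.1576, 0.2009]
eef_rot: [3.141, -0.0, 1.549]
force: [0.3, -0.1, -0.2]
grip_width: 0.0566
grip_force: 0.0
```

```bash
python3 - <<'E'
from h import *
a=[cv2.resize(needle(n),(390,390)) for n in("top","scene")];cv2.imwrite("pics/d3.png",np.hstack(a))
im,d=cams.camera("scene");P=cloud("scene",d);X,Y,Z=P[...,0],P[...,1],P[...,2]
m=(np.hypot(X-.4815,Y-.1575)<.035)&(Z>.093)&(Z<.108);q=P[m];print("bar",len(q),q.mean(0).round(4),q.min(0),q.max(0))
to([.482,.1575,.092],1.56);print(ctrl.get_obs()["ee_pos"])
E
```

```text
hub 214 190 341 380 needle 566 0.1828 mark 379 0.07 knob est 0.282
hub 200 200 380 380 needle 335 0.0576 mark 506 0.0057 knob est 0.13
bar 453 [0.4809 0.1614 0.0987] [0.47334295 0.12601596 0.09310509] [0.49162456 0.19202702 0.10306765]
shift mm [ -0.2  -0.6 109.6] rotvec [ 0.0015 -0.0004 -0.009 ] t 6.35
[0.4824858  0.15763466 0.2015984 ]
```

View pics/d3.png

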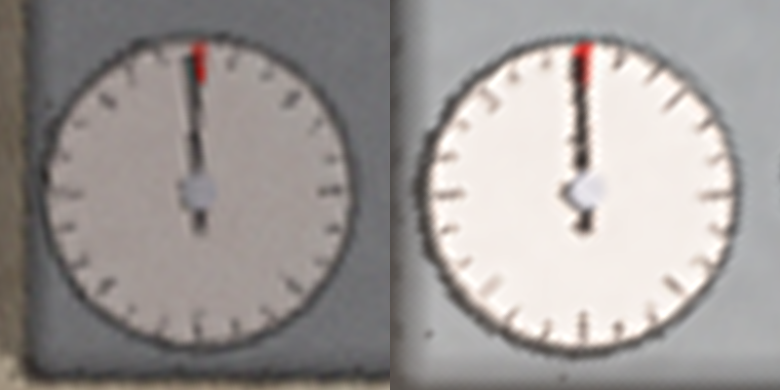

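```bash
python3 - <<'E'
from h import *
ims={"d1top":cv2.imread("pics/d1.png")[:, :390],"d1sc":cv2.imread("pics/d1.png")[:,390:],"d2sc":cv2.imread("pics/d2.png"),"d3top":cv2.imread("pics/d3.png")[:,:390],"d3sc":cv2.imread("pics/d3.png")[:,390:]}
for k,a in ims.items():
    a=cv2.resize(a,(400,400)).astype(float);g=a[...,2]  # red channel: mark bright
    cen={"top":(204,197),"sc":(200,197)}[k[2:]]
    out=[]
    th=np.linspace(-.3,.7,401)
    for r in range(36,136,4):
        x=(cen[0]-r*np.sin(th)).astype(np.float32)[None];y=(cen[1]-r*np.cos(th)).astype(np.float32)[None]
        p=cv2.remap(g.astype(np.float32),x,y,1)[0];w=np.clip(np.median(p)*.75-p,0,None)
        out.append((r,(w*th).sum()/w.sum() if w.sum()>1 else np.nan))
    o=np.array(out);o=o[~np.isnan(o[:,1])]
    # lateral offset vs radius: slope = angle
    c=np.polyfit(o[:,0],o[:,0]*np.tan(o[:,1]),1);print(k,len(o),"slope angle",np.arctan(c[0]).round(3),"offs px",c[1].round(1),"mean",np.median(o[:,1]).round(3))
    red=(a[...,2]-a[...,1]>60);v,u=np.nonzero(red);print("  mark",np.arctan2(cen[0]-u.mean(),cen[1]-v.mean()).round(3),u.min(),u.max(),v.min(),v.max())
E
```

```text
d1top 9 slope angle -0.072 offs px 10.9 mean -0.125
  mark 0.001 200 208 50 57
d1sc 25 slope angle 0.346 offs px 0.2 mean 0.349
  mark 0.024 189 205 47 86
d2sc 25 slope angle 0.037 offs px -0.1 mean 0.035
  mark 0.009 191 205 47 56
d3top 25 slope angle 0.047 offs px 1.2 mean 0.065
  mark -0.007 197 211 45 83
d3sc 25 slope angle 0.041 offs px 1.6 mean 0.059
  mark 0.006 186 208 43 84
```

The needle is 1 to 1.8 mm off at most, and the cast shadow inflates that figure; the unshadowed reading before release was about 1 mm or less. That is within 3 mm, so I go on to the dish: descend over the bar and grip gently.

To row units: 109 mm is 0.109, 100 mm is 0.1.

>>> arm_command:
  plan:
    - [[-0.0002, -0.0006, 0.04, 0, 0, 0, -0.2], [-0.0002, -0.0006, 0.075, 0, 0, 0, -0.2], [-0.0002, -0.0006, 0.1, 0, 0, 0, -0.2], [-0.0002, -0.0006, 0.109, 0, 0, 0, -0.2], [-0.0002, -0.0006, 0.109, 0, 0, 0, 0.2], [-0.0002, -0.0006, 0.109, 0, 0, 0, 0.4], [-0.0002, -0.0006, 0.109, 0, 0, 0, 0.5], [-0.0002, -0.0006, 0.109, 0, 0, 0, 0.6], [-0.0002, -0.0006, 0.109, 0, 0, 0, 0.65], [-0.0002, -0.0006, 0.109, 0, 0, 0, 1], [-0.0002, -0.0006, 0.109, 0, 0, 0, 1], [-0.0002, -0.0006, 0.109, 0, 0, 0, 1]]
  squeeze: 25

```text
time_s: 7.55
ee_pos: [0.4826, 0.1576, 0.0934]
eef_rot: [3.138, -0.001, 1.554]
force: [1.9, -0.9, 3.8]
grip_width: 0.0155
grip_force: 25.0
```

```bash
cat >> h.py <<'E'
def sweet():
    for n in("top","scene"):
        im,d=cams.camera(n);hsv=cv2.cvtColor(im,cv2.COLOR_BGR2HSV);P=cloud(n,d)
        red=((hsv[...,0]<8)|(hsv[...,0]>172))&(hsv[...,1]>150)&(hsv[...,2]>60)
        k,l,st,ce=cv2.connectedComponentsWithStats(red.astype(np.uint8))
        for j in range(1,k):
            if st[j,4]>12:
                q=P[l==j];print(n,"red",st[j].tolist(),ce[j].round(1),"cloud med",np.nanmedian(q,0).round(3))
E
python3 - <<'E'
from h import *
sweet()
o=ctrl.get_obs();print(o["ee_pos"],o["force"],o["moment"])
E
```

```text
top red [403, 250, 19, 19, 265] [411.8 259.1] cloud med [ 0.497 -0.244  0.036]
scene red [259, 361, 18, 17, 237] [267.1 368.5] cloud med [0.478 0.162 0.03 ]
[0.48260914 0.15756109 0.09344859] [ 1.74384396 -0.11342974  6.04476397] [-0.07471916 -0.37668487  0.01083145]
```

Gripped: the opening is 15.5 mm and the sweet is still in the middle. Now a gentle lift.

To row units: -70 mm is -0.07, -69 mm is -0.069.

>>> arm_command:
  plan:
    - [[0, 0, -0.001, 0, 0, 0, 1], [0, 0, -0.004, 0, 0, 0, 1], [0, 0, -0.009, 0, 0, 0, 1], [0, 0, -0.016, 0, 0, 0, 1], [0, 0, -0.025, 0, 0, 0, 1], [0, 0, -0.035, 0, 0, 0, 1], [0, 0, -0.045, 0, 0, 0, 1], [0, 0, -0.054, 0, 0, 0, 1], [0, 0, -0.061, 0, 0, 0, 1], [0, 0, -0.066, 0, 0, 0, 1], [0, 0, -0.069, 0, 0, 0, 1], [0, 0, -0.07, 0, 0, 0, 1]]

```text
time_s: 8.85
ee_pos: [0.4821, 0.1575, 0.1632]
eef_rot: [3.139, -0.001, 1.554]
force: [-0.7, -0.4, -2.9]
grip_width: 0.0156
grip_force: 25.0
```

To row units: -30 mm is -0.03, -29 mm is -0.029.

>>> arm_command:
  plan:
    - [[0, 0, -0.001, 0, 0, 0, 1], [0, 0, -0.004, 0, 0, 0, 1], [0, 0, -0.009, 0, 0, 0, 1], [0, 0, -0.015, 0, 0, 0, 1], [0, 0, -0.021, 0, 0, 0, 1], [0, 0, -0.026, 0, 0, 0, 1], [0, 0, -0.029, 0, 0, 0, 1], [0, 0, -0.03, 0, 0, 0, 1], [0, 0, -0.03, 0, 0, 0, 1]]

```text
time_s: 9.75
ee_pos: [0.482, 0.1574, 0.1931]
eef_rot: [3.139, -0.001, 1.554]
force: [-0.5, 0.1, -1.7]
grip_width: 0.0161
grip_force: 25.0
```

```bash
python3 - <<'E'
from h import *
sweet()
im,d=cams.camera("scene");P=cloud("scene",d);X,Y,Z=P[...,0],P[...,1],P[...,2]
r=np.hypot(X-.482,Y-.1575)
m=(r>.068)&(r<.079)&(Z>.08)&(Z<.15);q=P[m];c=np.linalg.lstsq(np.c_[q[:,:2]-[.482,.1575],np.ones(len(q))],q[:,2],rcond=None)[0];print("rim plane",len(q),c.round(4))
m=(r>.081)&(r<.1)&(X>.5)&(Z>.08)&(Z<.15);print("lip",P[m].mean(0).round(4))
cv2.imwrite("pics/s2.png",im);to([.569,-.1036,.1934],1.554-1.712)
print(ctrl.get_obs()["ee_pos"],ctrl.get_obs()["force"])
E
```

```text
top red [403, 250, 19, 19, 266] [411.8 259. ] cloud med [ 0.497 -0.244  0.036]
top red [207, 254, 5, 7, 24] [209.1 256.7] cloud med [0.476 0.145 0.127]
scene red [253, 327, 20, 20, 304] [262.8 336.6] cloud med [0.477 0.162 0.13 ]
rim plane 1407 [0.0006 0.02   0.1206]
lip [0.5695 0.1558 0.1236]
shift mm [-259.5   91.5   -0.6] rotvec [ 9.0000e-04 -1.8000e-03  1.7118e+00] t 9.9
[0.48191501 0.15741461 0.19279865] [ 0.34577058 -0.54136173 -3.26093084]
```

View pics/s2.png

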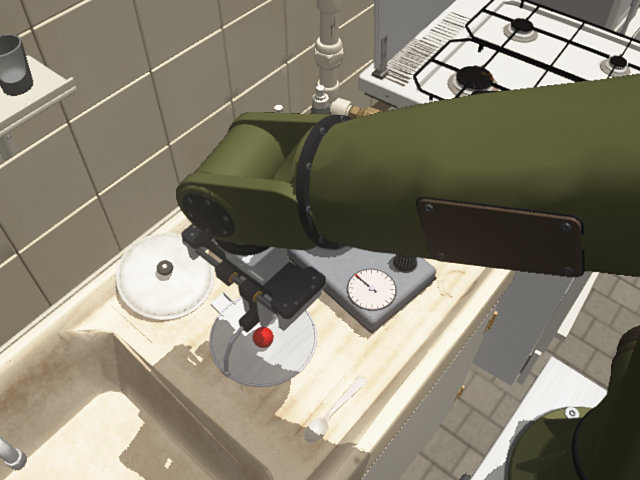

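The dish is held level, with its underside about 0.10 m up and a tilt of 0.02 rad. The sweet is at (263,337), in the middle, and nothing else has moved. I turn it in place first, clear of everything, then carry it over.

To row units: 0.56 rad is 0.1783.

>>> arm_command:
  plan:
    - [[0, 0, 0, 0, 0, 0.0032, 1], [0, 0, 0, 0, 0, 0.0127, 1], [0, 0, 0, 0, 0, 0.0286, 1], [0, 0, 0, 0, 0, 0.0509, 1], [0, 0, 0, 0, 0, 0.0764, 1], [0, 0, 0, 0, 0, 0.1019, 1], [0, 0, 0, 0, 0, 0.1273, 1], [0, 0, 0, 0, 0, 0.1528, 1], [0, 0, 0, 0, 0, 0.1783, 1], [0, 0, 0, 0, 0, 0.2037, 1], [0, 0, 0, 0, 0, 0.2292, 1], [0, 0, 0, 0, 0, 0.2546, 1]]

```text
time_s: 11.1
ee_pos: [0.482, 0.1575, 0.1929]
eef_rot: [3.141, -0.002, 0.75]
force: [0.4, -0.5, -2.7]
grip_width: 0.0158
grip_force: 25.0
```

To row units: 0.88 rad is 0.2801.

>>> arm_command:
  plan:
    - [[0, 0, 0, 0, 0, 0.0255, 1], [0, 0, 0, 0, 0, 0.0509, 1], [0, 0, 0, 0, 0, 0.0764, 1], [0, 0, 0, 0, 0, 0.1019, 1], [0, 0, 0, 0, 0, 0.1273, 1], [0, 0, 0, 0, 0, 0.1528, 1], [0, 0, 0, 0, 0, 0.1783, 1], [0, 0, 0, 0, 0, 0.2037, 1], [0, 0, 0, 0, 0, 0.2292, 1], [0, 0, 0, 0, 0, 0.2546, 1], [0, 0, 0, 0, 0, 0.2706, 1], [0, 0, 0, 0, 0, 0.2801, 1]]

```text
time_s: 12.3
ee_pos: [0.482, 0.1574, 0.1929]
eef_rot: [-3.141, -0.002, -0.128]
force: [0.0, -0.7, -2.7]
grip_width: 0.0154
grip_force: 25.0
```

To row units: 0.01 rad is 0.0032.

>>> arm_command:
  plan:
    - [[0, 0, 0, 0, 0, 0.0032, 1], [0, 0, 0, 0, 0, 0.0032, 1], [0, 0, 0, 0, 0, 0.0032, 1], [0, 0, 0, 0, 0, 0.0032, 1]]

```text
time_s: 12.7
ee_pos: [0.482, 0.1575, 0.193]
eef_rot: [-3.141, -0.002, -0.136]
force: [0.5, -0.5, -3.0]
grip_width: 0.016
grip_force: 25.0
```

```bash
python3 - <<'E'
from h import *
sweet()
to([.569,-.1036,.1934],-.138);print(ctrl.get_obs()["ee_pos"],ctrl.get_obs()["eef_rot"])
E
```

```text
top red [403, 250, 19, 19, 271] [411.7 259. ] cloud med [ 0.497 -0.244  0.036]
scene red [253, 327, 20, 20, 295] [262.5 337. ] cloud med [0.477 0.162 0.129]
shift mm [121.5 246.9  -0.3] rotvec [-0.0007 -0.0021  0.0021] t 12.8
[0.48201187 0.157452   0.19303342] [-3.14084874e+00 -2.05270518e-03 -1.35864568e-01]
```

To row units: 67.3 mm is 0.0673, 58.3 mm is 0.0583.

>>> arm_command:
  plan:
    - [[0.0004, 0.0009, 0, 0, 0, 0, 1], [0.0013, 0.0027, 0, 0, 0, 0, 1], [0.0026, 0.0054, 0, 0, 0, 0, 1], [0.0044, 0.009, 0, 0, 0, 0, 1], [0.0066, 0.0135, 0, 0, 0, 0, 1], [0.0093, 0.0188, 0, 0, 0, 0, 1], [0.0124, 0.0251, 0, 0, 0, 0, 1], [0.0159, 0.0323, 0, 0, 0, 0, 1], [0.0199, 0.0404, 0, 0, 0, 0, 1], [0.0243, 0.0493, 0, 0, 0, 0, 1], [0.0287, 0.0583, 0, 0, 0, 0, 1], [0.0331, 0.0673, 0, 0, 0, 0, 1]]

```text
time_s: 14.0
ee_pos: [0.5059, 0.0854, 0.193]
eef_rot: [-3.141, -0.002, -0.136]
force: [0.4, 0.4, -2.6]
grip_width: 0.0159
grip_force: 25.0
```

To row units: 107.6 mm is 0.1076, 98.7 mm is 0.0987.

>>> arm_command:
  plan:
    - [[0.0044, 0.009, 0, 0, 0, 0, 1], [0.0088, 0.0179, 0, 0, 0, 0, 1], [0.0132, 0.0269, 0, 0, 0, 0, 1], [0.0177, 0.0359, 0, 0, 0, 0, 1], [0.0221, 0.0448, 0, 0, 0, 0, 1], [0.0265, 0.0538, 0, 0, 0, 0, 1], [0.0309, 0.0628, 0, 0, 0, 0, 1], [0.0353, 0.0718, 0, 0, 0, 0, 1], [0.0397, 0.0807, 0, 0, 0, 0, 1], [0.0442, 0.0897, 0, 0, 0, 0, 1], [0.0486, 0.0987, 0, 0, 0, 0, 1], [0.053, 0.1076, 0, 0, 0, 0, 1]]

```text
time_s: 15.2
ee_pos: [0.5438, -0.0283, 0.1931]
eef_rot: [-3.141, -0.002, -0.136]
force: [-0.4, -0.7, -2.1]
grip_width: 0.0155
grip_force: 25.0
```

To row units: 71.3 mm is 0.0713, 69.6 mm is 0.0696.

>>> arm_command:
  plan:
    - [[0.0044, 0.009, 0, 0, 0, 0, 1], [0.0088, 0.0179, 0, 0, 0, 0, 1], [0.0128, 0.026, 0, 0, 0, 0, 1], [0.0168, 0.0341, 0, 0, 0, 0, 1], [0.0203, 0.0413, 0, 0, 0, 0, 1], [0.0234, 0.0475, 0, 0, 0, 0, 1], [0.0263, 0.0534, 0, 0, 0, 0, 1], [0.0289, 0.0587, 0, 0, 0, 0, 1], [0.0311, 0.0631, 0, 0, 0, 0, 1], [0.0329, 0.0668, 0, 0, 0, 0, 1], [0.0343, 0.0696, 0, 0, 0, 0, 1], [0.0351, 0.0713, 0, 0, 0, 0, 1]]

```text
time_s: 16.4
ee_pos: [0.5687, -0.1031, 0.1931]
eef_rot: [-3.141, -0.002, -0.136]
force: [0.2, -0.4, -3.4]
grip_width: 0.0159
grip_force: 25.0
```

To row units: 0.6 mm is 0.0006, 0.3 mm is 0.0003.

>>> arm_command:
  plan:
    - [[0.0003, 0.0006, 0, 0, 0, 0, 1], [0.0003, 0.0006, 0, 0, 0, 0, 1], [0.0003, 0.0006, 0, 0, 0, 0, 1], [0.0003, 0.0006, 0, 0, 0, 0, 1], [0.0003, 0.0006, 0, 0, 0, 0, 1], [0.0003, 0.0006, 0, 0, 0, 0, 1]]

```text
time_s: 17.0
ee_pos: [0.5689, -0.1035, 0.1931]
eef_rot: [-3.141, -0.002, -0.136]
force: [-0.3, 0.3, -2.7]
grip_width: 0.0159
grip_force: 25.0
```

```bash
python3 - <<'E'
from h import *
sweet();C=np.array([.569,-.1036])
for n in("scene","top"):
    im,d=cams.camera(n);P=cloud(n,d);X,Y,Z=P[...,0],P[...,1],P[...,2];cv2.imwrite(f"pics/{n}3.png",im)
    r=np.hypot(X-C[0],Y-C[1])
    m=(r>.066)&(r<.085)&(Z>.105)&(Z<.135);q=P[m]
    if len(q)<30: print(n,len(q));continue
    c=np.linalg.lstsq(np.c_[q[:,:2]-C,np.ones(len(q))],q[:,2],rcond=None)[0]
    A=np.c_[2*q[:,:2],np.ones(len(q))];s=np.linalg.lstsq(A,(q[:,:2]**2).sum(1),rcond=None)[0]
    print(n,len(q),"plane",c.round(4),"centre",s[:2].round(4),np.sqrt(s[2]+s[:2]@s[:2]).round(4))
    m=(r>.081)&(r<.1)&(Z>.105)&(Z<.14)&(Y<C[1]);q=P[m];print("lip",len(q),q.mean(0).round(4), "ang",np.arctan2(*(q.mean(0)[:2]-C)[::-1]).round(3))
o=ctrl.get_obs();print(o["ee_pos"],o["time_s"])
a=cv2.imread("pics/scene3.png")[150:400,200:470];b=cv2.imread("pics/top3.png")[150:350,230:446]
cv2.imwrite("pics/f.png",np.hstack([cv2.resize(a,(400,370)),cv2.resize(b,(400,370))]))
E
```

```text
top red [402, 250, 20, 19, 278] [411.5 259.1] cloud med [ 0.497 -0.244  0.036]
scene red [323, 194, 17, 17, 209] [331.  202.1] cloud med [ 0.563 -0.097  0.128]
scene red [397, 202, 20, 20, 319] [406.7 211.7] cloud med [ 0.493 -0.236  0.032]
scene 1244 plane [-0.0014 -0.0022  0.1208] centre [ 0.568  -0.1042] 0.0724
lip 119 [ 0.5568 -0.1899  0.1236] ang -1.711
top 3
[ 0.56887149 -0.10354273  0.19312909] 17.2
```

View pics/f.png

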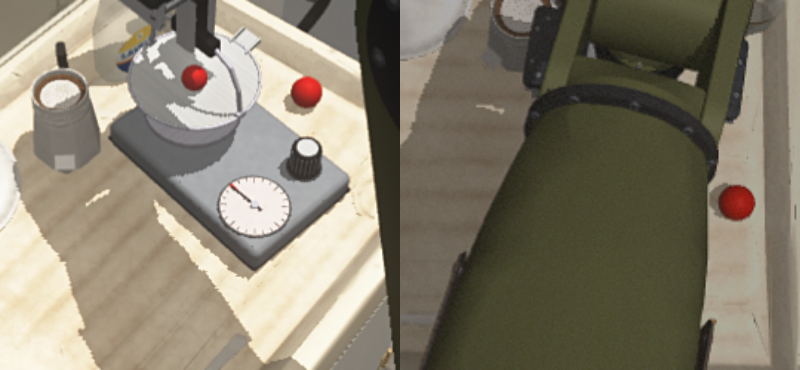

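In the scene crop the dish is over the platform with the lip (250,40) to the knob side and the sweet (195,77) in the middle. The needle is on the red mark at (232,186). The measured centre is within 1 mm, the lip angle is −1.711 rad against a target of −1.712, the underside is about 30 mm above the platform, and the dish is level. I'm handing it in.

```bash
python3 -c "
from station import ctrl
print(ctrl.hand_in())"
```

```text
the job is handed in; nothing more can be done
None
```

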